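# Fit the door chime's back cover

### The job

The door chime's receiver lies on its face with fresh batteries in it, and its round back cover has been laid on turned out of place. With a fingertip, and without ever lifting the cover, push it round until its notch meets the orange locating pin, then press it down until all four catches snap over its edge and it lies level, fully home. Leave the receiver roughly where it lies and everything else on the table undisturbed.

Things in the scene. Friction and masses are not known exactly. Their poses are not given: they have to be found in the camera images.
- receiver: Round white plastic door chime receiver, 133 mm across, 45 mm high, 0.7 kg, lying loose on its face; it slides only if shoved with several newtons. Origin: centre of its underside, on the table; z up, x from the centre to the orange locating pin. On top is its open back: a rim (top 45.3 mm above the table, inner radius 53 mm) round a recess.
- seat (a point): Centre of the cover's final seat in the recess, a level ledge 32 mm above the table. Four sprung catches, rounded white bars 25 mm wide, stand 5 mm into the recess from the rim at 45, 135, 225 and 315 degrees from the receiver's x: they carry the loose cover and hold the seated one.
- pin_top (a point): Middle of the top of the orange locating pin: a block 9 mm wide, flush with the rim's top, reaching inwards from the rim to 44.5 mm from the centre; this point is 47.5 mm out along the receiver's x. An orange mark on the rim's top continues it outwards and shows even when the cover hides the pin.
- cover: Round grey plastic back cover, loose, 100 mm across, 4 mm thick, 85 g. Origin: centre of the plate's underside; z up, x from the centre to the notch. Its spigot sits in a bearing with 1 mm play, so it turns about the receiver's centre (under 1 N at the rib). At first it lies on the catches and, tilted 2 degrees, on the pin: origin 44 mm above the table, notch 45 to 180 degrees from the pin, on either side.
- notch (a point): Middle of the cover's notch (12 mm wide, 7.5 mm deep in the edge), 47.5 mm from the centre along the cover's x, half-way through the plate; an orange diamond is moulded beside it. Brought over the pin, the notch drops 2.5 mm over it: the cover then lies level (origin 43 mm up) and the pin stops it turning farther.
- rib (a point): Middle of the raised dark finger rib on the cover, opposite the notch: 20 mm long radially (24 to 44 mm from the centre), 8 mm wide, standing 9 mm above the top face. This point is half-way up it, 34 mm from the centre along the cover's -x. Push it sideways to turn the cover.
- cover_mid (a point): Middle of the cover's top face, where it is pressed. With the notch over the pin it takes about 12 N (at most 20 N): the cover goes down 11 mm, the catches snap over its edge and it lies on its seat, this point 36 mm above the table. Turned anywhere else, the pin blocks it.
- jar: Cream ceramic jar with a steel-hinged flip-top lid, 108 mm across, 129 mm high; origin under its centre. Bystander, at least 0.2 m from the receiver.
- remote: Blue plastic door chime remote shaped like a lighter, 62 x 24 x 12 mm, lying flat 115 to 130 mm from the receiver's centre; origin under its centre. Bystander.
- shoehorn: Chrome shoehorn, about 190 mm long, lying flat; origin near its middle on the table. Bystander.
- key_a: Steel door key, 60 mm long, 4 mm thick, lying flat; origin near its middle on the table. Bystander.
- key_b: A second steel key like the first, lying beside the receiver, about 115 mm from its centre. Bystander.
- coaster: Round cork coaster, 94 mm across, 5 mm thick; origin under its centre. Bystander.
- cell_a: Used AA cell, black and copper, 14 mm across, 50 mm high, standing on end 105 to 125 mm from the receiver's centre; origin under its centre, z up. It falls if touched. Bystander.
- cell_b: A second used AA cell standing on end like the first. Bystander.

How it is judged (in metres and radians):
On the way, in this order (a step that is already met when the one before it is completed fails the run):
1. the cover has been turned until its notch lies over the locating pin (horizontal distance between notch and pin_top below 0.004 m), for 0.2 s.
2. the cover has been pressed fully home (horizontal distance between notch and pin_top below 0.004 m and z of cover in the frame of receiver below 0.0338 m and angle between the z axis of cover and the z axis of receiver, either way round below 0.04 rad), for 0.2 s.
At the end, for the whole second after the job is handed in: The cover lies level in the receiver (within 0.04 rad), its notch on the pin (within 4 mm) and its underside on the ledge (within 1.8 mm), held by the catches; the receiver lies flat on the table and both are at rest (all of step 2 and angle between receiver's own z axis and vertical below 0.04 rad and height (world z) of receiver below 0.004 m and linear speed of each of cover, receiver below 0.01 m/s); the robot touches nothing.
It fails at once if the cover is lifted or pushed off the receiver (raised more than 11 mm above where it first lies, or 15 mm off centre) (z of cover in the frame of receiver above 0.055 m or horizontal distance between cover and receiver above 0.015 m).
It fails at once if the receiver is lifted or shoved more than 50 mm from its place (height (world z) of receiver above 0.012 m or distance of receiver from where it was at the start of the episode above 0.05 m).
It fails at once if another thing on the table is moved more than 15 mm (distance of any of jar, remote, shoehorn, key_a, key_b, coaster from where it was at the start of the episode above 0.015 m).
It fails at once if a standing battery is moved more than 15 mm or knocked over (distance of any of cell_a, cell_b from where it was at the start of the episode above 0.015 m or angle between any of cell_a, cell_b's own z axis and vertical above 0.4 rad).
It also fails if it takes over 61 s, if anything falls off the work surface, if the arm or the gripper's body presses on something with over 40 N, if the wrist force passes 120 N, or if a joint passes its speed limit or range.

### The arm

A 7-joint arm with a two-finger parallel gripper is mounted at the origin on the work surface. World frame = base frame: x ahead of the robot, y to its left, z up, the work surface at z = 0. Lengths are in m, angles in degrees, forces in N, time in s.
With the tool pointing down it reaches from about 0.425 to 0.875 m from the base axis. Payload 4.7 kg.
Tool frame: the origin (TCP) lies on the centre line of the jaws, within the pads' length; the fingertips stand 19 mm ahead of it and the grasp point (between the pads) is the TCP; z points along the fingers, y is the line along which they close (so a half turn about z gives the same grasp; the last joint's range is limited). The gripper opens to 87 mm and grips with 3 to 60 N. Pads are 19 mm wide; open, the fingers measure 117 mm over their backs; the gripper's body (75 mm by 190 mm) begins 51 mm behind the grasp point.
Start: joints at [-69.208, 18.392, -4.016, 83.108, 1.295, 78.541, -3.26], TCP at [0.222, 0.611, 0.242] pointing down, gripper open.
Joint ranges: [-163.93, 163.93], [-17.29, 119.83], [-79.2, 71.16], [3.27, 140.29], [-89.18, 269.18], [5.43, 117.66], [-154.24, 154.24]. Speed limits (degrees/s): [147.25, 147.25, 180, 180, 180, 180, 180].

### API

Orientations are given as [roll, pitch, yaw] about the fixed x, y, z axes, in that order (R = Rz(yaw) Ry(pitch) Rx(roll)).
In Python, from cell import env, imaging gives the robot as it stands.
- The arm moves only by the shell command python3 -m crank 'ROWS' [OPENING] [FORCE]. ROWS is JSON, a list of rows, each an object of numbers: "x", "y", "z": the shift along the tool's x, y, z in m; "turn": the turn about the tool's z in rad. In form: [{"x": .., "y": .., "z": .., "turn": ..}, ...]. A call has 1 to 12 rows; each row is the pose to reach, as a shift and turn from the pose commanded when the call began, along the tool's axes at that moment; what a row does not reach only later rows make up. A row lasts 1/8 s, in which the tool goes at most 62.5 mm and 10.7 degrees, less where a joint would pass 70% of its speed; a pose out of reach is approached as far as the arm can. A call with a gripper value outside its range is refused whole. OPENING is the finger opening in m, from 0 to 0.087, set as the call begins (- or left out, the last holds). The fingers move at their own pace and stop on an object; FORCE is the grip in N (left out, the last holds). Time passes only in rows, so rows that repeat a pose let the fingers close. It gives the time, the measured TCP pose, the force, the opening and the grip force at its end, in the units of the state.
- env.get_obs(): the state, without advancing time (a new reading comes with each control period).
- imaging.read_camera(name): name is "scene" or "top" or "wrist"; returns the picture (480x640x3 uint8, red, green, blue); there is no depth.
- imaging.get_calibration(name): a dict with "camera_matrix" (3x3 intrinsics, pixels), "k1" (the pictures are not rectified: a ray, as slopes to the right and down, at radius r is drawn at 1 + k1 r^2 times it, then the intrinsics apply), "position" and "attitude" of the camera in the world. Camera axes: x right, y up, looking along -z (the intrinsics and any distortion apply to the point x, -y, -z); pixel columns grow to the right and rows downward; lengths in m; the calibration is good to about 2 mm. A picture is of the moment at which its call begins: read the wrist's pose just before it. get_calibration takes no time and is no camera call; for the wrist camera it gives the pose at the moment of the call.
- env.sign_off(): hands the job in; it is judged then, once.
The state is a dict: "time_s": time; "qpos": joint angles; "joint_velocities": joint speeds; "effort": joint torques, N m; "tool_pos": TCP position; "tool_rot": TCP orientation; "force": force on the tool from outside, world axes, zero at the start; "wrist_torque": the same for the moment, N m; "grip_width": finger opening in m; "grasp_force": force on a finger pad.
Only numpy, scipy, OpenCV 4.12 (cv2) and the standard library are available. Lean on these libraries where they do the work, as an engineer would, in place of code of your own. Each camera call takes 0.05 s, during which the arm holds its last target. There are 200 camera calls.

## Working session

There is one attempt and no reset: what is moved stays moved. The work goes in short steps, Python scripts to look and compute and a shell command to move; the robot and the scene stay as the last step left them, time stands still between calls to the robot, and variables do not carry over. Pictures are saved under pics/ and viewed, at most 10 in all, crops included, and the job is handed in when it is done.

```bash
mkdir -p pics; ls
python3 - <<'E'
from cell import env, imaging
import cv2
for n in ("top","scene"):
    c=imaging.get_calibration(n); print(n,c)
    cv2.imwrite(f"pics/{n}0.png",imaging.read_camera(n)[:,:,::-1])
print(env.get_obs())
E
```

```text
pics
top {'camera_matrix': array([[508.0384919 ,   0.        , 313.57834367],
       [  0.        , 508.0384919 , 229.84987888],
       [  0.        ,   0.        ,   1.        ]]), 'k1': -0.13432944312149153, 'position': array([ 0.46445985, -0.00857061,  1.06297802]), 'attitude': array([  5.67505843,  -1.03611547, -90.91349153])}
scene {'camera_matrix': array([[589.61450333,   0.        , 314.65645854],
       [  0.        , 589.61450333, 229.94153736],
       [  0.        ,   0.        ,   1.        ]]), 'k1': -0.08674596409215242, 'position': array([ 1.06718541, -0.70445447,  0.76977047]), 'attitude': array([50.79513563,  1.21778487, 36.35453769])}
{'time_s': 0.1, 'qpos': array([-69.20774733,  18.43498178,  -4.01495585,  83.16895237,
         1.29606227,  78.54203568,  -3.25840146]), 'joint_velocities': array([ 0.05684449, -0.11153627,  0.01574059, -0.23458474, -0.00749831,
        0.07655493, -0.01353745]), 'effort': array([ 6.60577734e-05, -4.92573631e+01, -4.05766061e-01, -3.13396096e+01,
       -6.41844794e-02,  3.94738815e-02,  8.84460837e-05]), 'tool_pos': array([0.22204058, 0.61039095, 0.24055976]), 'tool_rot': array([-1.79899322e+02,  6.79882700e-03,  1.60018635e+02]), 'force': array([ 0.94584524, -0.50702678, -0.41164459]), 'wrist_torque': array([-0.01928138,  0.02886103,  0.02551792]), 'grasp_force': 0.0, 'grip_width': 0.08686329234624499}
```

View pics/top0.png

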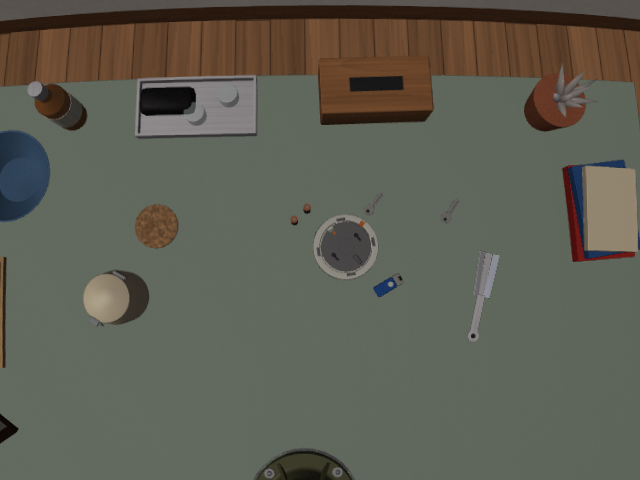

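View pics/scene0.png

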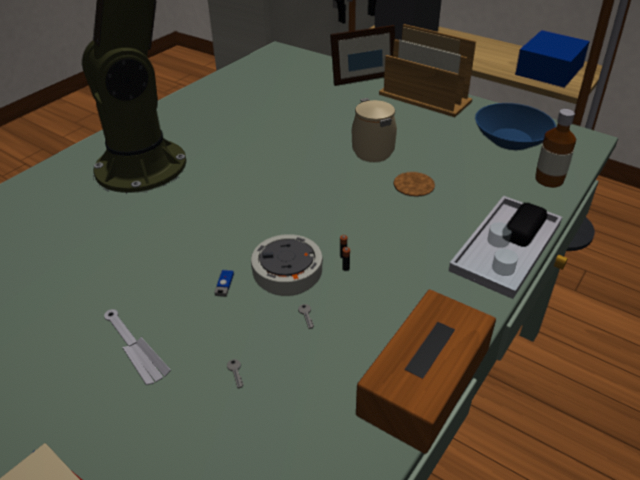

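The top view shows the receiver at (346,246), the cells at (294,220) and (307,209), key_b at (373,205) and the remote at (389,286). I'll enlarge the receiver.

```bash
cat > h.py <<'E'
import numpy as np, cv2
from scipy.spatial.transform import Rotation as R
from cell import env, imaging
def pix2w(c,uv,z):
    k=np.array([[*uv]],float); K=c["camera_matrix"]
    p=cv2.undistortPoints(k.reshape(1,1,2),K,np.array([c["k1"],0,0,0]))[0,0]
    d=R.from_euler("xyz",c["attitude"],degrees=True).apply([p[0],-p[1],-1]); o=c["position"]
    return o+d*(z-o[2])/d[2]
def w2pix(c,P):
    q=R.from_euler("xyz",c["attitude"],degrees=True).inv().apply(np.atleast_2d(P)-c["position"])
    x=np.c_[q[:,0],-q[:,1]]/-q[:,2:]; x=x*(1+c["k1"]*(x**2).sum(1,keepdims=True))
    return x@c["camera_matrix"][:2,:2].T+c["camera_matrix"][:2,2]
E
python3 - <<'E'
from h import *
c=imaging.get_calibration("top")
for n,uv,z in [("rec",(346,246),.045),("cellA",(294,220),.05),("cellB",(307,209),.05),("key",(373,205),.002),("remote",(389,286),.01),("orange",(361,224),.045)]:
    print(n,pix2w(c,uv,z).round(4))
im=cv2.imread("pics/top0.png")[205:290,290:410]
cv2.imwrite("pics/top0c.png",cv2.resize(im,None,fx=6.6,fy=6.6,interpolation=cv2.INTER_CUBIC))
E
```

```text
rec [ 0.5318 -0.0933  0.045 ]
cellA [0.5853 0.0105 0.05  ]
cellB [ 0.6072 -0.0159  0.05  ]
key [ 0.6207 -0.1562  0.002 ]
remote [ 0.4495 -0.184   0.01  ]
orange [ 0.5759 -0.1247  0.045 ]
```

View pics/top0c.png

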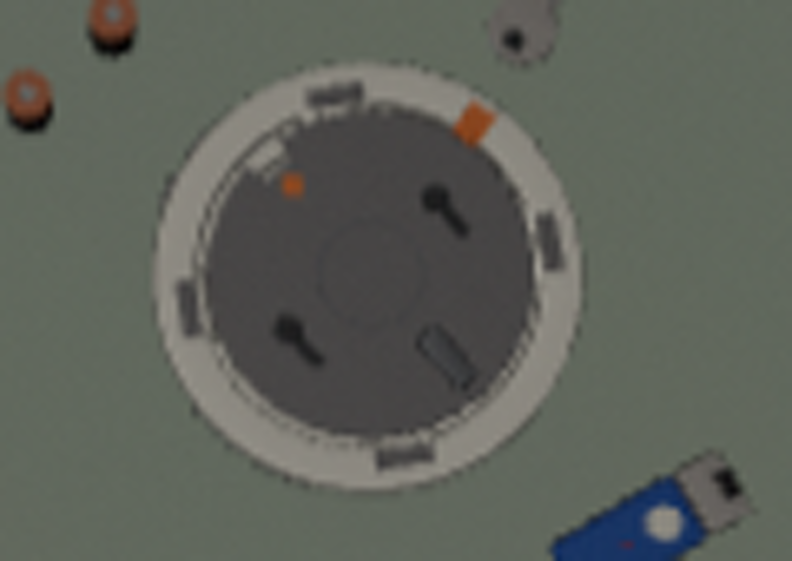

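```bash
python3 - <<'E'
from h import *
c=imaging.get_calibration("top")
f=lambda u,v:(290+(u+.5)/6.6-.5,205+(v+.5)/6.6-.5)
P={n:pix2w(c,f(*uv),z) for n,uv,z in [("rec",(368,275),.045),("mark",(475,124),.0453),("notch",(263,157),.047),("dia",(292,186),.048),("rib",(445,356),.055)]}
for n,p in P.items():
    d=p-P["rec"]; print(n,p.round(4),(np.hypot(*d[:2])*1e3).round(1),np.degrees(np.arctan2(d[1],d[0])).round(1))
E
python3 -m crank '[{"x":-0.04,"y":-0.03},{"x":-0.08,"y":-0.06},{"x":-0.12,"y":-0.09},{"x":-0.16,"y":-0.12},{"x":-0.2,"y":-0.15},{"x":-0.24,"y":-0.18},{"x":-0.28,"y":-0.21},{"x":-0.31,"y":-0.24},{"x":-0.34,"y":-0.26},{"x":-0.34,"y":-0.26}]' 0 5
```

```text
rec [ 0.5313 -0.0919  0.045 ] 0.0 0.0
mark [ 0.5771 -0.1258  0.0453] 57.0 -36.5
notch [ 0.5677 -0.0605  0.047 ] 48.1 40.8
dia [ 0.5586 -0.0691  0.048 ] 35.6 39.9
rib [ 0.5058 -0.1138  0.055 ] 33.6 -139.3invalid input
```

```bash
python3 -m crank '[{"x":-0.04,"y":-0.03,"z":0,"turn":0},{"x":-0.08,"y":-0.06,"z":0,"turn":0},{"x":-0.12,"y":-0.09,"z":0,"turn":0},{"x":-0.16,"y":-0.12,"z":0,"turn":0},{"x":-0.2,"y":-0.15,"z":0,"turn":0},{"x":-0.24,"y":-0.18,"z":0,"turn":0},{"x":-0.28,"y":-0.21,"z":0,"turn":0},{"x":-0.31,"y":-0.24,"z":0,"turn":0},{"x":-0.34,"y":-0.26,"z":0,"turn":0},{"x":-0.34,"y":-0.26,"z":0,"turn":0}]' 0 5
```

```text
time_s: 1.35
tool_pos: [0.4545, 0.247, 0.2414]
tool_rot: [-179.9, 0.0, 159.7]
force: [0.6, 0.6, 0.6]
grip_width: 0.002
grasp_force: 0.0
```

```bash
python3 -m crank '[{"x":-0.02,"y":-0.04,"z":0,"turn":0.06},{"x":-0.04,"y":-0.08,"z":0,"turn":0.12},{"x":-0.06,"y":-0.12,"z":0,"turn":0.18},{"x":-0.08,"y":-0.16,"z":0,"turn":0.24},{"x":-0.1,"y":-0.2,"z":0,"turn":0.3},{"x":-0.12,"y":-0.24,"z":0,"turn":0.36},{"x":-0.14,"y":-0.28,"z":0,"turn":0.42},{"x":-0.15,"y":-0.31,"z":0,"turn":0.48},{"x":-0.155,"y":-0.324,"z":0,"turn":0.49},{"x":-0.155,"y":-0.324,"z":0,"turn":0.49}]'
python3 - <<'E'
from h import *
c=imaging.get_calibration("wrist"); o=env.get_obs()
print(c["position"],c["attitude"],o["tool_pos"],o["tool_rot"])
cv2.imwrite("pics/w1.png",imaging.read_camera("wrist")[:,:,::-1])
print(w2pix(c,[[.5313,-.0919,.045],[.5058,-.1138,.055]]))
E
```

```text
time_s: 2.6
tool_pos: [0.4878, -0.1069, 0.2414]
tool_rot: [180.0, -0.0, 131.9]
force: [0.2, -0.6, -0.9]
grip_width: 0.0002
grasp_force: 0.0
[ 0.44113006 -0.05520682  0.38477261] [-14.81076611  -0.06144222  41.85879708] [ 0.48775863 -0.10686452  0.24144287] [ 1.79987552e+02 -3.21477875e-02  1.31934530e+02]
[[366.57537931 235.25989327]
 [333.81941587 237.09938455]]
```

View pics/w1.png

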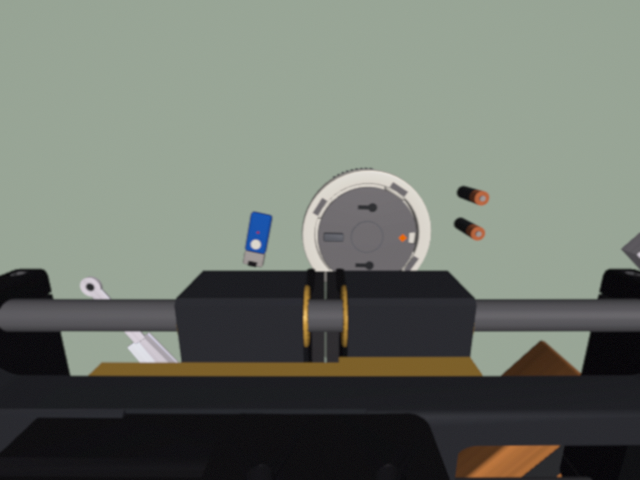

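The wrist view puts the cover centre at (367,237), the rib at (333,237) and the notch at (411,238). All are within about 1 px of prediction. I'll descend beside the rib, on its anticlockwise side.

```bash
python3 -m crank '[{"x":-0.02,"y":0.005,"z":0,"turn":0.02},{"x":-0.039,"y":0.0095,"z":0.02,"turn":0.02},{"x":-0.039,"y":0.0095,"z":0.06,"turn":0.02},{"x":-0.039,"y":0.0095,"z":0.1,"turn":0.02},{"x":-0.039,"y":0.0095,"z":0.13,"turn":0.02},{"x":-0.039,"y":0.0095,"z":0.15,"turn":0.02},{"x":-0.039,"y":0.0095,"z":0.16,"turn":0.02},{"x":-0.039,"y":0.0095,"z":0.166,"turn":0.02},{"x":-0.039,"y":0.0095,"z":0.17,"turn":0.02},{"x":-0.039,"y":0.0095,"z":0.17,"turn":0.02}]'
```

```text
time_s: 3.9
tool_pos: [0.5212, -0.1297, 0.0719]
tool_rot: [180.0, 0.0, 130.8]
force: [-0.3, -0.8, -0.1]
grip_width: 0.0002
grasp_force: 0.0
```

```bash
python3 -m crank '[{"x":0.006,"y":0,"z":0.001,"turn":0},{"x":0.0114,"y":-0.001,"z":0.001,"turn":0.087},{"x":0.0144,"y":-0.0018,"z":0.001,"turn":0.175},{"x":0.0175,"y":-0.0024,"z":0.001,"turn":0.262},{"x":0.0206,"y":-0.0026,"z":0.001,"turn":0.349},{"x":0.0237,"y":-0.0026,"z":0.001,"turn":0.436},{"x":0.0268,"y":-0.0023,"z":0.001,"turn":0.524},{"x":0.0299,"y":-0.0018,"z":0.001,"turn":0.611},{"x":0.0329,"y":-0.001,"z":0.001,"turn":0.698},{"x":0.0358,"y":0.0001,"z":0.001,"turn":0.785},{"x":0.0386,"y":0.0014,"z":0.001,"turn":0.873},{"x":0.0386,"y":0.0014,"z":0.001,"turn":0.873}]'
python3 - <<'E'
from h import *
im=imaging.read_camera("top")[205:290,290:410,::-1]
im2=imaging.read_camera("scene")[220:300,235:335,::-1]
a=cv2.resize(im,(560,396),interpolation=cv2.INTER_CUBIC)
b=cv2.resize(im2,(560,448),interpolation=cv2.INTER_CUBIC)
cv2.imwrite("pics/a2.png",cv2.resize(np.hstack([a,b[20:416]]),(800,283)))
E
```

```text
time_s: 5.4
tool_pos: [0.4967, -0.0992, 0.0708]
tool_rot: [180.0, -0.0, 80.9]
force: [-0.3, 0.4, 0.0]
grip_width: 0.0005
grasp_force: 0.0
```

View pics/a2.png

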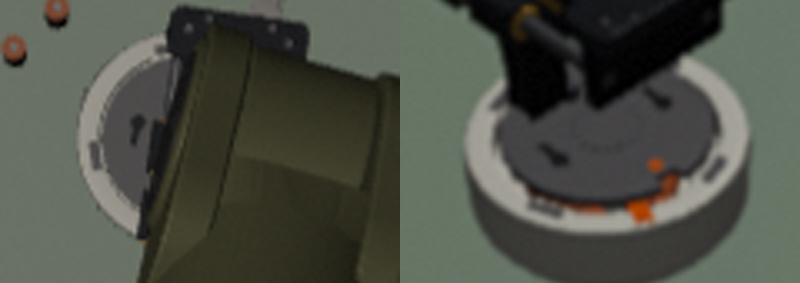

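```bash
python3 -m crank '[{"x":0.0023,"y":-0.0009,"z":0,"turn":0.07},{"x":0.0047,"y":-0.0016,"z":0,"turn":0.14},{"x":0.0072,"y":-0.0021,"z":0,"turn":0.209},{"x":0.009,"y":-0.0024,"z":0,"turn":0.262},{"x":0.0109,"y":-0.0026,"z":0,"turn":0.314},{"x":0.0127,"y":-0.0026,"z":0,"turn":0.367},{"x":0.0133,"y":-0.0027,"z":0,"turn":0.384},{"x":0.0133,"y":-0.0027,"z":0,"turn":0.384}]'
python3 - <<'E'
from h import *
im2=imaging.read_camera("scene")[225:300,240:335,::-1]
cv2.imwrite("pics/a3.png",cv2.resize(im2,(760,600),interpolation=cv2.INTER_CUBIC))
E
```

```text
time_s: 6.5
tool_pos: [0.4963, -0.0862, 0.0706]
tool_rot: [180.0, -0.0, 58.8]
force: [1.0, -0.8, -0.2]
grip_width: 0.0004
grasp_force: 0.3
```

View pics/a3.png

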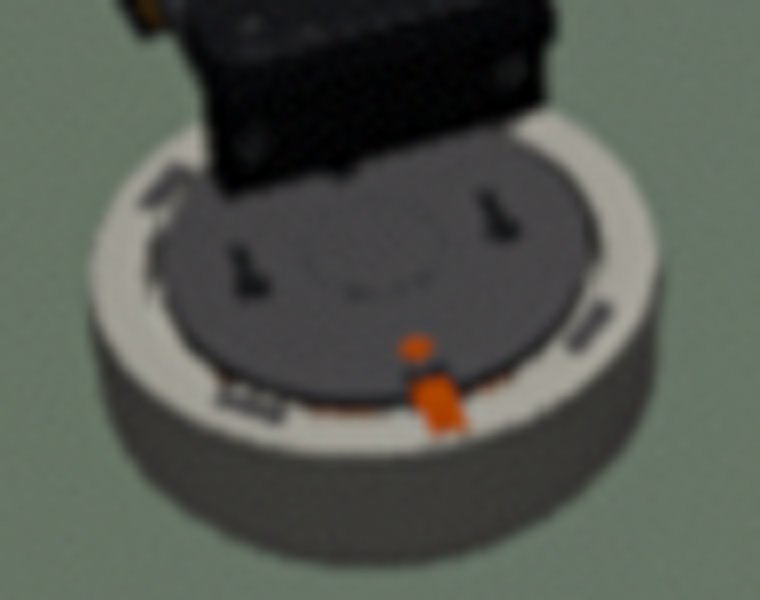

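The notch and diamond (415,348) now line up with the pin mark (440,405). I'll nudge a little further to feel for the stop.

```bash
python3 -m crank '[{"x":0.0006,"y":-0.0002,"z":0,"turn":0.017},{"x":0.0012,"y":-0.0005,"z":0,"turn":0.035},{"x":0.0012,"y":-0.0005,"z":0,"turn":0.035}]'; python3 -m crank '[{"x":0.0006,"y":-0.0002,"z":0,"turn":0.017},{"x":0.0012,"y":-0.0005,"z":0,"turn":0.035},{"x":0.0012,"y":-0.0005,"z":0,"turn":0.035}]'
```

```text
time_s: 6.92
tool_pos: [0.4966, -0.0849, 0.0706]
tool_rot: [180.0, -0.0, 56.8]
force: [-0.1, -0.9, 0.8]
grip_width: 0.0005
grasp_force: 0.5
time_s: 7.3
tool_pos: [0.4966, -0.084, 0.0706]
tool_rot: [180.0, 0.0, 54.7]
force: [0.2, -3.2, 1.2]
grip_width: 0.0004
grasp_force: 1.4
```

Contact is at about 3 N, so the pin is stopping the cover. Next I'll back off, lift, move over the centre and look.

```bash
python3 -m crank '[{"x":-0.002,"y":0,"z":0,"turn":0},{"x":-0.004,"y":0,"z":-0.003,"turn":0},{"x":-0.004,"y":0,"z":-0.02,"turn":0},{"x":-0.004,"y":0.01,"z":-0.03,"turn":0},{"x":0.008,"y":0.025,"z":-0.03,"turn":0},{"x":0.014,"y":0.033,"z":-0.03,"turn":0},{"x":0.014,"y":0.033,"z":-0.02,"turn":0},{"x":0.014,"y":0.033,"z":-0.01,"turn":0},{"x":0.014,"y":0.033,"z":-0.003,"turn":0},{"x":0.014,"y":0.033,"z":-0.003,"turn":0}]'
python3 - <<'E'
from h import *
im2=imaging.read_camera("scene")[225:300,240:335,::-1]
cv2.imwrite("pics/a4.png",cv2.resize(im2,(760,600),interpolation=cv2.INTER_CUBIC))
E
```

```text
time_s: 8.55
tool_pos: [0.5307, -0.0911, 0.0726]
tool_rot: [-179.9, 0.1, 54.7]
force: [0.1, -1.5, 1.1]
grip_width: 0.0004
grasp_force: 0.0
```

View pics/a4.png

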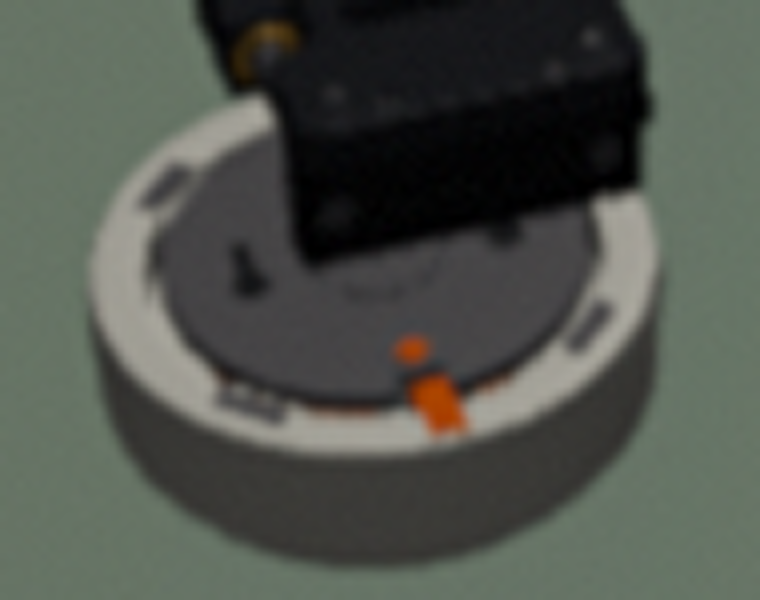

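The notch sits over the pin. Now I'll press.

```bash
python3 -m crank '[{"x":0,"y":0,"z":0.003,"turn":0},{"x":0,"y":0,"z":0.006,"turn":0},{"x":0,"y":0,"z":0.0075,"turn":0},{"x":0,"y":0,"z":0.009,"turn":0},{"x":0,"y":0,"z":0.0105,"turn":0},{"x":0,"y":0,"z":0.0105,"turn":0}]'
```

```text
time_s: 9.35
tool_pos: [0.5324, -0.0917, 0.0642]
tool_rot: [179.9, -0.0, 54.7]
force: [-1.8, -0.1, 7.0]
grip_width: 0.0003
grasp_force: 3.3
```

```bash
python3 -m crank '[{"x":0,"y":0,"z":0.001,"turn":0},{"x":0,"y":0,"z":0.002,"turn":0},{"x":0,"y":0,"z":0.003,"turn":0},{"x":0,"y":0,"z":0.004,"turn":0},{"x":0,"y":0,"z":0.005,"turn":0},{"x":0,"y":0,"z":0.006,"turn":0},{"x":0,"y":0,"z":0.007,"turn":0},{"x":0,"y":0,"z":0.007,"turn":0}]'
```

```text
time_s: 10.35
tool_pos: [0.5315, -0.091, 0.0558]
tool_rot: [-180.0, 0.0, 54.8]
force: [0.4, 0.2, 0.2]
grip_width: 0.0008
grasp_force: 0.0
```

It snapped: the force fell to zero with the tip at 36.8 mm. I'll press a little more to confirm it's seated, then retract and look.

```bash
python3 -m crank '[{"x":0,"y":0,"z":0.0015,"turn":0},{"x":0,"y":0,"z":0.003,"turn":0},{"x":0,"y":0,"z":0.0045,"turn":0},{"x":0,"y":0,"z":0.0045,"turn":0}]'; python3 -m crank '[{"x":0,"y":0,"z":-0.005,"turn":0},{"x":0,"y":0,"z":-0.03,"turn":0},{"x":0,"y":0,"z":-0.07,"turn":0},{"x":0,"y":0,"z":-0.12,"turn":0},{"x":0,"y":0.03,"z":-0.16,"turn":0},{"x":-0.04,"y":0.03,"z":-0.18,"turn":0},{"x":-0.09,"y":0.03,"z":-0.18,"turn":0},{"x":-0.13,"y":0.03,"z":-0.18,"turn":0},{"x":-0.13,"y":0.03,"z":-0.18,"turn":0}]'
python3 - <<'E'
from h import *
im2=imaging.read_camera("scene")[225:300,240:335,::-1]
cv2.imwrite("pics/a5.png",cv2.resize(im2,(760,600),interpolation=cv2.INTER_CUBIC))
E
```

```text
time_s: 10.85
tool_pos: [0.5319, -0.0911, 0.0552]
tool_rot: [-179.8, -0.1, 54.7]
force: [-12.4, 1.4, 32.2]
grip_width: 0.0008
grasp_force: 15.7
time_s: 11.98
tool_pos: [0.479, -0.2181, 0.2317]
tool_rot: [180.0, -0.0, 54.4]
force: [0.1, 0.9, 0.5]
grip_width: 0.0002
grasp_force: 0.0
```

View pics/a5.png

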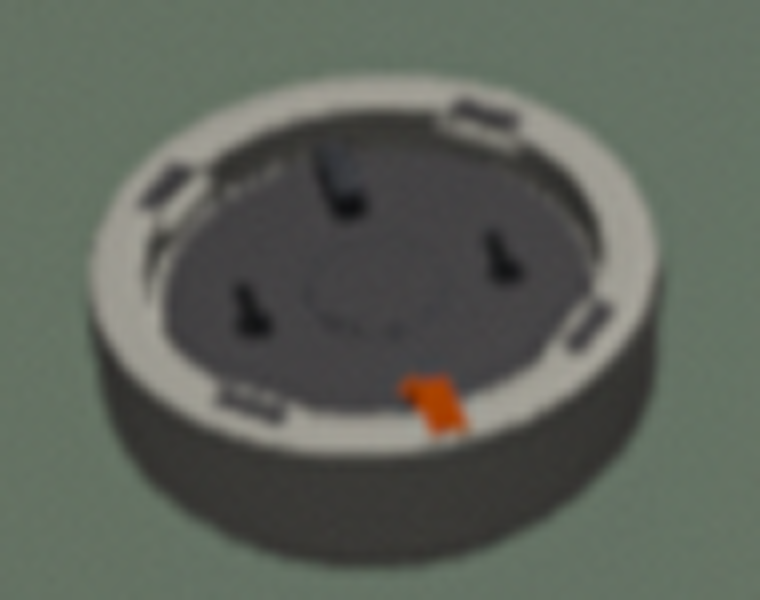

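The cover lies deep and level in the recess with the pin (430,400) in its notch. A 32 N press moved it only 0.6 mm further, so it's bottomed on the ledge.

```bash
python3 -c "
from cell import env
print(env.sign_off())"
```

```text
the job is handed in; nothing more can be done
None
```

The job is handed in: I turned the cover until its notch met the pin, then pressed it until it snapped home. In the last picture it lies level in the recess; the sign-off returned no verdict.

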